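# Slide the lamp board off the preheater and lay it on its heat sink

## Robot

A 6-joint arm with a two-finger parallel gripper is mounted at the origin on the work surface. World frame = base frame: x ahead of the robot, y to its left, z up, the work surface at z = 0. Lengths are in m, angles in rad, forces in N, time in s.
With the tool pointing down it reaches from about 0.3 to 0.875 m from the base axis. Payload 6.4 kg.
Tool frame: the origin (TCP) lies at the very end of the fingers, on their centre line; the grasp point (between the pads) lies 19 mm behind it; z points along the fingers, y is the line along which they close (so a half turn about z gives the same grasp; the last joint's range is limited). The gripper opens to 85 mm and grips with 20 to 120 N. Pads are 22 mm wide; open, the fingers measure 114 mm over their backs; the gripper's body (76 mm by 85 mm) begins 54 mm behind the grasp point. The pads swing forward as they close: fully open they stand 13 mm farther back than shut.
Start: joints at [-0.206, 0.181, 1.607, -0, 1.354, -0.206], TCP at [0.575, 0, 0.231] pointing down, gripper open.
Joint ranges: [-2.99, 2.99], [-0.89, 2.07], [0.3, 2.58], [-1.14, 4.28], [0, 2.63], [-3.12, 3.12]. Speed limits (rad/s): [2.57, 2.57, 3.01, 3.14, 3.14, 3.14].

## Interface

Orientations are given as a unit quaternion [w, x, y, z].
In Python, from bench import ctrl gives the robot as it stands.
- The arm moves only by the tool jog_arm, never from a script. Its argument "series" is a list that holds one entry, the list of rows, each a list of 7 numbers: the shift along the tool's x, y, z in mm, then the turn, a rotation vector about the tool's x, y, z in rad, then the finger opening in mm, from 0 to 85.4. In form: [[[tx, ty, tz, rx, ry, rz, gripper], ...]]. A call has exactly 10 rows; each row shifts and turns the commanded pose from where the row before left it, along the tool's axes as they then stand; what a row does not reach is not made up. A row lasts 1/10 s, in which the tool goes at most 50 mm and 8.59 degrees, less where a joint would pass 70% of its speed; a pose out of reach is approached as far as the arm can. A call with a gripper value outside its range is refused whole. The fingers move at their own pace and stop on an object; the grip force is fixed at half the most. Time passes only in rows, so rows that do not move let the fingers close, or fill a call up. It gives the time, the measured TCP pose, the force, the opening and the grip force at its end, in the units of the state.
- ctrl.get_obs(): the state, without advancing time (a new reading comes with each control period).
- ctrl.camera(name): name is "scene" or "side" or "wrist"; returns a dict with "frame" (420x560x3 uint8, blue, green, red), "z_map" (420x560 float32, m along the optical axis (not along the pixel's ray), 0 where there is no reading), "fx", "fy", "cx", "cy" (pixels), "xyz" and "rotation" of the camera in the world. Camera axes: x right, y down, z forward; pixel columns grow to the right and rows downward; lengths in m; the calibration is good to about 2 mm. A picture is of the moment at which its call begins.
- ctrl.hand_in(): hands the job in; it is judged then, once.
The state is a dict: "time_s": time; "q": joint angles; "dq": joint speeds; "joint_efforts": joint torques, N m; "eef_pos": TCP position; "eef_rot": TCP orientation; "wrist_force": force on the tool from outside, world axes, zero at the start; "torque": the same for the moment, N m; "opening": opening from 0.0 (shut) to 1.0 (fully open); "grasp_force": force on a finger pad.
Only numpy, scipy, OpenCV 4.12 (cv2) and the standard library are available. Lean on these libraries where they do the work, as an engineer would, in place of code of your own. Each camera call takes 0.05 s, during which the arm holds its last target. There are 200 camera calls.

## Task

The thin aluminium board lies flat on the cold preheater, too thin to pick up there. Slide it flat over the preheater's open front edge until roughly a third of its length sticks out and it can be gripped there; lift it well clear, then lay it flat, same face up, centred on the flat top of the finned heat sink with its length along the heat sink's, and let go. Do not let the board fall to the bench, and leave the other things on the bench where they are.

Things in the scene. Friction and masses are not known exactly. Their poses are not given: they have to be found in the camera images.
- board: bare aluminium board 120 mm long (x) by 60 wide (y) by 3 thick, 60 g, flat copper pads on its upper (+z) face. Origin: centre of its underside. Starts loose and flat, wholly on the preheater plate, x within 20 degrees of the preheater's x; its -x end is nearest the open edge. Fingertips pressed on its top with 5 to 25 N drag it along: they hold it better than the plate does.
- preheater: fixed grey box, smooth, slippery dark flat top 190 mm (x) by 160 mm (y), 45 mm up. An aluminium fence 6 mm high and thick stands along its back (+x) and both side rims; the front (-x) edge, towards the robot, is open and flush. Origin: centre of its underside. A small knob sticks out 12 mm from its -y side.
- front_edge (a point): middle of the preheater's open front edge, on the plate surface, 45 mm above the bench; axes as the preheater's (x points inward over the plate, to the back fence).
- heatsink: loose aluminium heat sink, 110 mm long (its x axis) by 44 mm wide (y) by 32 mm high, five fins running lengthwise below, flat plain top; about 0.4 kg. Narrower than the board, so fingers holding the board by its long sides pass down beside it (8 mm to spare a side). Origin: centre of its underside; z up.
- sink_top (a point): centre of the heat sink's flat top, 32 mm above the bench; axes as the heat sink's.
- cup: bystander: brown paper cup, 76 mm across at the rim, 90 mm high, standing beyond the work; origin at the centre of its foot
- flux_bottle: bystander: small amber bottle with black cap, 28 mm across, 65 mm high; origin at the centre of its foot
- spool: bystander: grey solder spool standing on its flange, 52 mm across, 40 mm high; origin at the centre of its foot
Not all that is in view belongs to the job. There is more than one size of the board; the one meant has the size given above. Of the things shaped like the heatsink, the aluminium one is meant.

How it is judged:
On the way, in this order (a step that is already met when the one before it is completed fails the run):
1. the board, still flat on the plate, sticks out roughly a third (24 to 54 mm) over the open front edge (x of board in the frame of front_edge between 0.006 and 0.036 m and z of board in the frame of front_edge between -0.003 and 0.003 m and angle between the x axis of board and the x axis of preheater, either way round below 0.5 rad and angle between board's own z axis and vertical below 0.04 rad), for 0.2 s.
2. the board is lifted at least 30 mm clear of the plate (height (world z) of board above 0.075 m and contact force between board and preheater below 0.05 N), for 0.1 s.
At the end, for the whole second after the job is handed in: the board lies flat and still on the heat sink's top, padded face up, its centre within 15 mm lengthwise and 10 mm crosswise of the middle of the top, its length within 8.5 degrees of the heat sink's length; the heat sink stands upright (x of board in the frame of sink_top between -0.015 and 0.015 m and y of board in the frame of sink_top between -0.01 and 0.01 m and z of board in the frame of sink_top between -0.003 and 0.003 m and angle between the x axis of board and the x axis of heatsink, either way round below 0.15 rad and angle between each of board, heatsink's own z axis and vertical below 0.04 rad and linear speed of board below 0.02 m/s); the robot touches nothing.
It fails at once if the board falls to the bench (height (world z) of board below 0.02 m).
It fails at once if the cup is moved over 30 mm (distance of cup from where it was at the start of the episode above 0.03 m).
It fails at once if the bottle is moved over 30 mm (distance of flux_bottle from where it was at the start of the episode above 0.03 m).
It fails at once if the spool is moved over 30 mm (distance of spool from where it was at the start of the episode above 0.03 m).
It also fails if it takes over 48 s, if anything falls off the work surface, if the arm or the gripper's body presses on something with over 40 N, if the wrist force passes 120 N, or if a joint passes its speed limit or range.

## Working session

There is one attempt and no reset: what is moved stays moved. The work goes in short steps, Python scripts to look and compute and a tool call to move; the robot and the scene stay as the last step left them, time stands still between calls to the robot, and variables do not carry over. Pictures are saved under pics/ and viewed, at most 10 in all, crops included, and the job is handed in when it is done.

Besides the shell and the picture viewer there is one more tool, called after "Emit:" as name(argument=value, ...), one argument or row to a line, values as JSON. jog_arm: Moves the arm, as the interface text tells. Its arguments: {"type":"object","properties":{"series":{"type":"array"}},"required":["series"]}

```bash
mkdir -p pics; ls; cat > h.py <<'E'
import numpy as np, cv2
from bench import ctrl
from scipy.spatial.transform import Rotation as R
def rot(c):
    r=np.array(c["rotation"],float)
    return r if r.shape==(3,3) else R.from_quat(r,scalar_first=True).as_matrix()
def ray(c,u,v,z):
    "pixel -> world point on plane of height z"
    d=rot(c)@np.array([(u-c["cx"])/c["fx"],(v-c["cy"])/c["fy"],1]); o=np.array(c["xyz"])
    return o+d*(z-o[2])/d[2]
def cloud(c):
    v,u=np.mgrid[:420,:560]; z=c["z_map"]
    p=np.stack([(u-c["cx"])/c["fx"]*z,(v-c["cy"])/c["fy"]*z,z],-1)
    w=p@rot(c).T+np.array(c["xyz"]); w[z==0]=np.nan
    return w
E
python3 - <<'E'
from h import *
import pickle
D={}
for n in ("scene","side","wrist"):
    c=ctrl.camera(n); D[n]=c; print(n,c["xyz"],c["rotation"],c["fx"],c["cx"],c["cy"])
    cv2.imwrite(f"pics/{n}0.png",c["frame"])
pickle.dump(D,open("d0.pkl","wb"))
print(ctrl.get_obs())
E
```

```text
pics
scene [1.0709048  0.62062914 0.7379283 ] [-0.12127918  0.28013031  0.8633542  -0.40179334] 411.6346986951571 272.8903646571765 205.65665693408496
side [0.30826863 0.74660122 0.726548  ] [ 0.07355202 -0.17339146  0.8819695  -0.43203622] 535.708745067683 275.76721575286695 204.97430728734645
wrist [0.5752764  0.07419136 0.37393403] [ 1.47566496e-01  9.89051432e-01  4.95765555e-04 -1.07189463e-03] 375.92633346190973 278.79703653392477 207.15613340685232
{'time_s': 0.15, 'q': array([-2.06316253e-01,  1.81388449e-01,  1.60775505e+00,  1.99007954e-05,
        1.35378116e+00, -2.06320537e-01]), 'dq': array([-1.17615996e-03, -2.19487392e-03, -3.77446936e-03, -6.87649831e-06,
        2.82114460e-03,  1.44967682e-03]), 'joint_efforts': array([ 1.94259010e-03, -4.45260644e+01, -3.51692533e+01, -1.26067753e-04,
        5.82284134e-03,  2.14055274e-05]), 'eef_pos': array([5.74594183e-01, 9.94267632e-05, 2.30592188e-01]), 'eef_rot': array([-5.62736832e-04,  7.07106629e-01,  7.07106619e-01, -3.56339649e-04]), 'wrist_force': array([ 0.05502069,  0.4311416 , -0.35697473]), 'torque': array([0.03798305, 0.04487708, 0.01562899]), 'grasp_force': 0.0, 'opening': 1.000886663846876}
```

View pics/scene0.png

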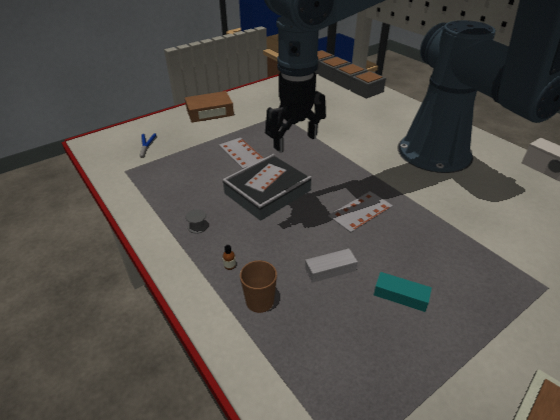

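View pics/side0.png

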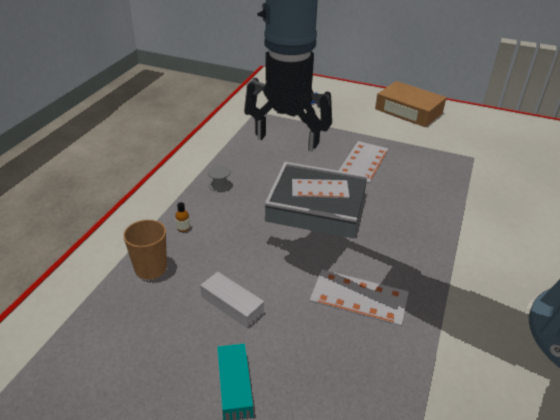

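View pics/wrist0.png

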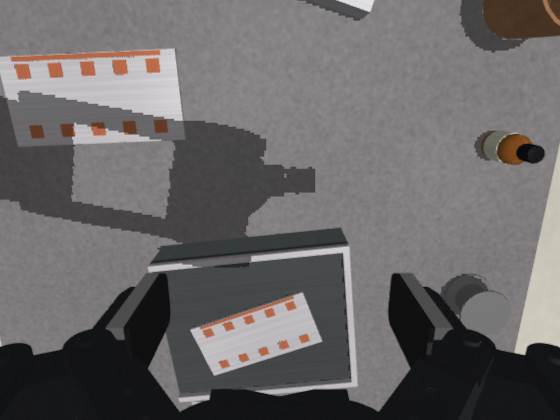

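Scene, side and wrist views show what could be taken for each part:
- **Board:** on the preheater at scene (266,178), side (320,188), wrist (257,332). A larger board lies on the bench at scene (362,210), wrist (95,97), and another at scene (240,152).
- **Heat sink:** aluminium at scene (331,264), side (232,298). The teal one at scene (403,291) is a decoy.

By the description I choose the board on the preheater and the aluminium heat sink.

```bash
cat >> h.py <<'E'
def blob(c,box,f):
    "largest contour of mask f(hsv) inside box u0,v0,u1,v1 -> contour (pixels)"
    m=np.zeros((420,560),np.uint8); u0,v0,u1,v1=box
    m[v0:v1,u0:u1]=f(cv2.cvtColor(c["frame"],cv2.COLOR_BGR2HSV).astype(int))[v0:v1,u0:u1]*255
    m=cv2.morphologyEx(m,cv2.MORPH_CLOSE,np.ones((5,5)))
    k,_=cv2.findContours(m,cv2.RETR_EXTERNAL,cv2.CHAIN_APPROX_NONE)
    return max(k,key=cv2.contourArea)[:,0,:]
def rect(c,k,z):
    p=np.array([ray(c,u,v,z)[:2] for u,v in k],np.float32)
    (x,y),(w,h),a=cv2.minAreaRect(p*1000)
    if w<h: w,h,a=h,w,a+90
    a=(a+90)%180-90
    return [round(float(t),1) for t in (x,y,w,h,a)]
def tri(c1,p1,c2,p2):
    A=[];b=[]
    for c,p in((c1,p1),(c2,p2)):
        d=rot(c)@np.array([(p[0]-c["cx"])/c["fx"],(p[1]-c["cy"])/c["fy"],1]); d/=np.linalg.norm(d)
        P=np.eye(3)-np.outer(d,d); A.append(P); b.append(P@np.array(c["xyz"]))
    return np.linalg.solve(sum(A),sum(b))
def quad(k):
    h=cv2.convexHull(k.reshape(-1,1,2)); return cv2.approxPolyN(h,4)[0] if hasattr(cv2,'approxPolyN') else cv2.boxPoints(cv2.minAreaRect(h))
E
python3 - <<'E'
from h import *
import pickle
D=pickle.load(open("d0.pkl","rb")); S,W,G=D["scene"],D["wrist"],D["side"]
brd=lambda h:((h[...,1]<60)&(h[...,2]>110))|((h[...,1]>120)&(h[...,2]>90))
for n,b in(("wrist",(185,285,330,382)),("side",(284,177,356,200)),("scene",(240,163,292,194))):
    k=blob(D[n],b,brd); w=cloud(D[n]); m=np.zeros((420,560),np.uint8); cv2.fillPoly(m,[k],1)
    print(n,"rect@48",rect(D[n],k,.048),"quad",quad(k).tolist(),"depth z",np.nanmedian(w[m>0][:,2]).round(4), "depth c",np.nanmean(w[m>0],0).round(4))
k1=blob(W,(185,285,330,382),brd);k2=blob(G,(284,177,356,200),brd)
c1=cv2.convexHull(k1.reshape(-1,1,2)); 
def cen(k): 
    q=quad(k).astype(float); return tri.__call__ and np.array(cv2.minEnclosingCircle(q.astype(np.float32))[0])
def diag(k):
    q=quad(k).astype(float); q=q[np.argsort(np.arctan2(*(q-q.mean(0)).T[::-1]))]
    A=np.array([q[2]-q[0],-(q[3]-q[1])]).T; t=np.linalg.solve(A,q[1]-q[0]); return q[0]+t[0]*(q[2]-q[0])
print("tri board",tri(W,diag(k1),G,diag(k2)))
# heatsink
hs=lambda h:(h[...,1]<45)&(h[...,2]>125)
for n,b in(("side",(195,265,270,325)),("scene",(298,240,365,285))):
    k=blob(D[n],b,hs); w=cloud(D[n]); m=np.zeros((420,560),np.uint8); cv2.fillPoly(m,[k],1)
    print(n,"rect@32",rect(D[n],k,.032),quad(k).tolist(),"dz",np.nanmedian(w[m>0][:,2]).round(4)); 
    im=D[n]["frame"].copy(); cv2.drawContours(im,[k.reshape(-1,1,2)],-1,(0,0,255),1); D[n+"i"]=im
k1=blob(G,(195,265,270,325),hs);k2=blob(S,(298,240,365,285),hs)
print("tri sink",tri(G,diag(k1),S,diag(k2)))
# plate depth: wrist points
w=cloud(W)
sel=(abs(w[...,2]-.045)<.004)&(np.abs(w[...,1])<.2); 
fence=(abs(w[...,2]-.051)<.0025)
print("plate z",np.nanmedian(w[sel][:,2]))
a=D["wrist"]["frame"][230:400,140:370].copy(); cv2.drawContours(a,[(blob(W,(185,285,330,382),brd)-[140,230]).reshape(-1,1,2)],-1,(255,0,255),1)
a=cv2.resize(a,(460,340)); b=cv2.resize(D["sidei"][255:340,180:295],(330,244)); o=np.zeros((340,790,3),np.uint8);o[:,:460]=a;o[:244,460:]=b
cv2.imwrite("pics/crop1.png",o)
E
```

```text
wrist rect@48 [552.0, -160.9, 121.0, 60.8, 20.7] quad [[323, 341], [214, 376], [189, 329], [303, 291]] depth z 0.0486 depth c [ 0.5526 -0.1594  0.0486]
side rect@48 [551.4, -159.2, 120.4, 63.3, 20.4] quad [[347, 179], [349, 197], [292, 196], [292, 179]] depth z 0.0488 depth c [ 0.5522 -0.1597  0.0487]
scene rect@48 [551.3, -161.8, 119.7, 59.1, 20.4] quad [[286, 169], [262, 191], [244, 184], [269, 163]] depth z 0.0499 depth c [ 0.5548 -0.16    0.0499]
tri board [ 0.55293631 -0.16127284  0.04624873]
side rect@32 [603.7, 175.1, 112.6, 46.1, -17.6] [[264, 300], [247, 317], [199, 284], [217, 270]] dz 0.0323
scene rect@32 [602.3, 174.2, 108.7, 42.1, -17.6] [[357, 261], [312, 273], [306, 259], [348, 248]] dz 0.0337
tri sink [0.60394796 0.1751627  0.03368551]
plate z 0.045891839221314124
```

View pics/crop1.png

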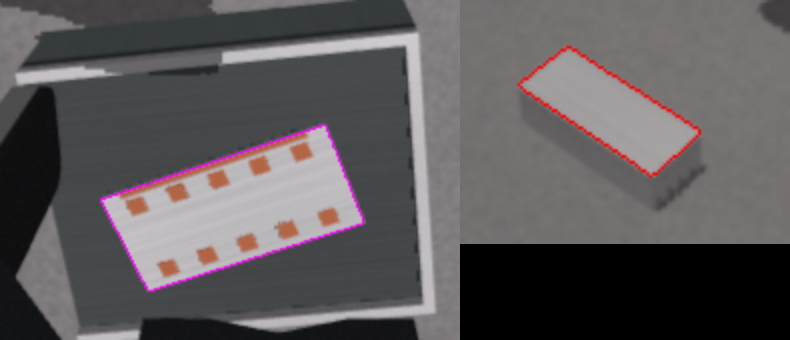

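The crop confirms both outlines. The small board fits 121 × 61 mm on the plate, at crop (100–363, 125–291), and the aluminium heat sink's top face is at crop (520–700, 46–176). Next I measure the preheater frame and plan the reach.

```bash
python3 - <<'E'
from h import *
import pickle
D=pickle.load(open("d0.pkl","rb")); S,W,G=D["scene"],D["wrist"],D["side"]
P=[ray(W,u,v,.051)[:2]*1000 for u,v in((348,247),(357,386),(178.5,397),(148.5,270))]
P=np.array(P);print(P.round(1)); print("c",P.mean(0)); 
for i in range(4): d=P[(i+1)%4]-P[i]; print(np.linalg.norm(d).round(1),np.degrees(np.arctan2(d[1],d[0])).round(1))
# depth-based footprint from all views: points z in .042-.054 near
pts=np.vstack([(lambda w:w[(w[...,2]>.043)&(w[...,2]<.053)&(np.hypot(w[...,0]-.56,w[...,1]+.16)<.14)])(cloud(c)) for c in (S,G,W)])
print(len(pts),cv2.minAreaRect((pts[:,:2]*1000).astype(np.float32)))
E
```

```text
[[ 638.8  -62.9]
 [ 656.9 -220.6]
 [ 468.2 -235.4]
 [ 451.2  -86.8]]
c [ 553.77536139 -151.43444247]
158.7 -83.5
189.3 -175.5
149.6 96.5
189.1 7.2
32387 ((554.8426513671875, -150.27072143554688), (193.33119201660156, 168.60079956054688), 6.275678634643555)
```

Emit:
jog_arm(
  series=[
    [[-38.8, -2.1, 0, 0, 0, 0, 0], [-38.8, -2.2, 0, 0, 0, 0, 0], [-38.8, -2.1, 0, 0, 0, 0, 0], [-38.8, -2.2, 0, 0, 0, 0, 0], [0, 0, 0, 0, 0, 0.14, 0], [0, 0, 0, 0, 0, 0.14, 0], [0, 0, 0, 0, 0, 0.14, 0], [0, 0, 0, 0, 0, 0.14, 0], [0, 0, 0, 0, 0, 0.14, 0], [0, 0, 0, 0, 0, 0.14, 0]],
  ],
)

```text
time_s: 1.15
eef_pos: [0.5662, -0.1551, 0.2309]
eef_rot: [-0.0, 0.935, 0.355, -0.0]
wrist_force: [0.2, -0.8, 0.6]
opening: 0.002
grasp_force: 0.0
```

Emit:
jog_arm(
  series=[
    [[0, 0, 0, 0, 0, 0.125, 0], [0, 0, 0, 0, 0, 0.124, 0], [0, 0, 0, 0, 0, 0.124, 0], [0, 0, 30, 0, 0, 0, 0], [0, 0, 40, 0, 0, 0, 0], [0, 0, 40, 0, 0, 0, 0], [0, 0, 35, 0, 0, 0, 0], [0, 0, 20, 0, 0, 0, 0], [0, 0, 0, 0, 0, 0, 0], [0, 0, 0, 0, 0, 0, 0]],
  ],
)

```text
time_s: 2.15
eef_pos: [0.5665, -0.1552, 0.0664]
eef_rot: [-0.0, 0.984, 0.178, -0.0]
wrist_force: [0.1, 0.1, 0.3]
opening: 0.003
grasp_force: 0.0
```

```bash
cat >> h.py <<'E'
def st():
    o=ctrl.get_obs(); r=R.from_quat(o["eef_rot"],scalar_first=True).as_matrix()
    print("t",round(o["time_s"],2),"tcp",(o["eef_pos"]*1000).round(1),"yaw_y",np.degrees(np.arctan2(r[1,1],r[0,1])).round(2),"z",r[:,2].round(3),"F",o["wrist_force"].round(1),"g",o["grasp_force"],o["opening"]); return o,r
def move(tx,ty,tz):
    o,r=st(); d=r.T@(np.array([tx,ty,tz])-o["eef_pos"]*1000); print("tool shift",d.round(1))
E
python3 -c "
from h import *
move(566,-155.2,48)"
```

```text
t 2.15 tcp [ 566.5 -155.2   66.4] yaw_y -69.5 z [-0.  0. -1.] F [0.1 0.1 0.3] g 0.0 0.002502952836188084
tool shift [-0.4 -0.2 18.4]
```

Emit:
jog_arm(
  series=[
    [[0, 0, 8, 0, 0, 0, 0], [0, 0, 6, 0, 0, 0, 0], [0, 0, 2.5, 0, 0, 0, 0], [0, 0, 0.5, 0, 0, 0, 0], [0, 0, 0.5, 0, 0, 0, 0], [0, 0, 0.5, 0, 0, 0, 0], [0, 0, 0.3, 0, 0, 0, 0], [0, 0, 0, 0, 0, 0, 0], [0, 0, 0, 0, 0, 0, 0], [0, 0, 0, 0, 0, 0, 0]],
  ],
)

```text
time_s: 3.15
eef_pos: [0.5665, -0.1553, 0.0481]
eef_rot: [0.0, 0.984, 0.178, 0.0]
wrist_force: [-0.4, 0.5, 0.4]
opening: -0.003
grasp_force: 0.3
```

Emit:
jog_arm(
  series=[
    [[0, 0, 0.3, 0, 0, 0, 0], [0, 0, 0.3, 0, 0, 0, 0], [0, 0, 0, 0, 0, 0, 0], [0, 0, 0, 0, 0, 0, 0], [0, 0, 0, 0, 0, 0, 0], [0, 0, 0, 0, 0, 0, 0], [0, 0, 0, 0, 0, 0, 0], [0, 0, 0, 0, 0, 0, 0], [0, 0, 0, 0, 0, 0, 0], [0, 0, 0, 0, 0, 0, 0]],
  ],
)

```text
time_s: 4.15
eef_pos: [0.5667, -0.1553, 0.0481]
eef_rot: [0.0, 0.984, 0.178, 0.0]
wrist_force: [-2.2, 0.4, 5.5]
opening: -0.003
grasp_force: 2.6
```

Emit:
jog_arm(
  series=[
    [[0, 0, 0.3, 0, 0, 0, 0], [0, 0, 0.3, 0, 0, 0, 0], [-3, -0.75, 0, 0, 0, 0, 0], [-4.85, -1.22, 0, 0, 0, 0, 0], [-4.85, -1.22, 0, 0, 0, 0, 0], [-4.85, -1.22, 0, 0, 0, 0, 0], [-4.85, -1.22, 0, 0, 0, 0, 0], [-4.85, -1.22, 0, 0, 0, 0, 0], [-4.85, -1.22, 0, 0, 0, 0, 0], [0, 0, 0, 0, 0, 0, 0]],
  ],
)

```text
time_s: 5.15
eef_pos: [0.5342, -0.1596, 0.0481]
eef_rot: [0.001, 0.984, 0.178, 0.001]
wrist_force: [-0.2, -0.1, 6.5]
opening: 0.0
grasp_force: 3.7
```

```bash
cat >> h.py <<'E'
brd=lambda h:((h[...,1]<60)&(h[...,2]>110))|((h[...,1]>120)&(h[...,2]>90))
E
python3 - <<'E'
from h import *
st()
o=np.zeros((420,1120,3),np.uint8)
for i,n in enumerate(("side","wrist")):
    c=ctrl.camera(n); o[:,560*i:560*i+560]=c["frame"]
cv2.imwrite("pics/slide1.png",cv2.resize(o,(800,300)))
E
```

```text
t 5.15 tcp [ 534.2 -159.6   48.1] yaw_y -69.51 z [ 0.002 -0.001 -1.   ] F [-0.2 -0.1  6.5] g 3.6653862145612948 0.00027923225643143856
```

View pics/slide1.png

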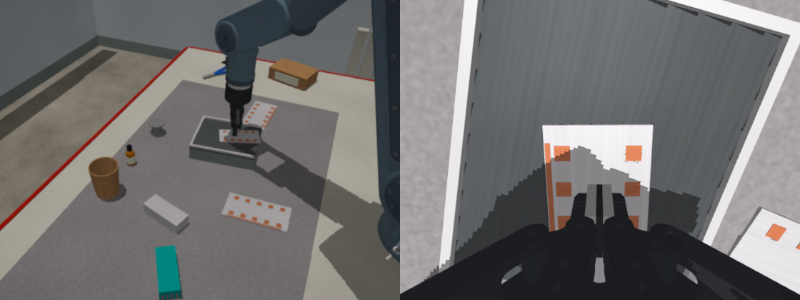

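The side view (left) shows the board following the fingers, now at about (240,135) by the front edge. The wrist view shows its back corners at (543,125) and (652,125), square to the tool. I continue the slide.

Emit:
jog_arm(
  series=[
    [[0, 0, 0.3, 0, 0, 0, 0], [-4.5, -1.12, 0, 0, 0, 0, 0], [-4.85, -1.22, 0, 0, 0, 0, 0], [-4.85, -1.22, 0, 0, 0, 0, 0], [-4.85, -1.22, 0, 0, 0, 0, 0], [-4.85, -1.22, 0, 0, 0, 0, 0], [-4.85, -1.22, 0, 0, 0, 0, 0], [-4.85, -1.22, 0, 0, 0, 0, 0], [-4.85, -1.22, 0, 0, 0, 0, 0], [0, 0, 0, 0, 0, 0, 0]],
  ],
)

```text
time_s: 6.25
eef_pos: [0.4953, -0.1643, 0.048]
eef_rot: [0.001, 0.984, 0.178, 0.001]
wrist_force: [-1.6, -0.2, 9.5]
opening: 0.002
grasp_force: 4.5
```

```bash
python3 - <<'E'
from h import *
import pickle
st()
D={n:ctrl.camera(n) for n in("side","wrist","scene")}; pickle.dump(D,open("d1.pkl","wb"))
cl=cloud(D["side"])
for n,(x0,x1) in(("side",(.38,.6)),("scene",(.38,.6)),("wrist",(.38,.6))):
    c=D[n]; w=cloud(c); h=cv2.cvtColor(c["frame"],cv2.COLOR_BGR2HSV).astype(int)
    m=(brd(h)&(abs(w[...,2]-.048)<.006)&(abs(w[...,0]-.49)<.11)&(abs(w[...,1]+.165)<.062)).astype(np.uint8)
    k,_=cv2.findContours(m,0,cv2.CHAIN_APPROX_NONE); k=[a for a in k if cv2.contourArea(a)>60]
    print(n,[(cv2.contourArea(a),rect(c,a[:,0],.048)) for a in k], rect(c,np.vstack(k)[:,0],.048))
E
```

```text
t 6.25 tcp [ 495.3 -164.3   48. ] yaw_y -69.51 z [ 0.003 -0.002 -1.   ] F [-1.6 -0.2  9.5] g 4.5104384383012075 0.0016365112876046964
side [(149.0, [520.7, -153.3, 62.0, 34.8, -69.3])] [520.7, -153.3, 62.0, 34.8, -69.3]
scene [(64.5, [526.7, -155.7, 63.1, 29.7, -85.0])] [526.7, -155.7, 63.1, 29.7, -85.0]
wrist [(385.0, [446.8, -183.1, 19.1, 7.1, 20.5]), (16733.0, [506.4, -160.2, 67.9, 61.0, 21.0]), (151.5, [538.0, -104.1, 24.9, 2.1, 4.1]), (2005.5, [571.2, -227.0, 59.9, 9.5, 4.7]), (22940.0, [567.7, -137.9, 70.4, 60.1, -78.1])] [518.6, -167.4, 163.1, 127.6, 0.9]
```

Emit:
jog_arm(
  series=[
    [[-2, -0.5, 0, 0, 0, 0, 0], [-2, -0.5, 0, 0, 0, 0, 0], [-2, -0.5, 0, 0, 0, 0, 0], [0, 0, 0, 0, 0, 0, 0], [0, 0, 0, 0, 0, 0, 0], [0, 0, -1, 0, 0, 0, 0], [0, 0, -5, 0, 0, 0, 0], [0, 0, -20, 0, 0, 0, 0], [0, 0, -30, 0, 0, 0, 0], [0, 0, -40, 0, 0, 0, 0]],
  ],
)

```text
time_s: 7.4
eef_pos: [0.4861, -0.1629, 0.1416]
eef_rot: [-0.002, 0.984, 0.178, -0.002]
wrist_force: [0.6, -1.8, 0.5]
opening: -0.007
grasp_force: 0.0
```

Emit:
jog_arm(
  series=[
    [[-25, 0, -25, 0, 0, 0, 85], [-25, 0, 0, 0, 0, 0, 85], [-25, 0, 0, 0, 0, 0, 85], [0, 0, 0, 0, 0, 0, 85], [0, 0, 0, 0, 0, 0, 85], [0, 0, 0, 0, 0, 0, 85], [0, 0, 0, 0, 0, 0, 85], [0, 0, 0, 0, 0, 0, 85], [0, 0, 0, 0, 0, 0, 85], [0, 0, 0, 0, 0, 0, 85]],
  ],
)

```text
time_s: 8.4
eef_pos: [0.4179, -0.1901, 0.1674]
eef_rot: [-0.0, 0.984, 0.178, -0.0]
wrist_force: [-0.7, -1.1, -0.7]
opening: 0.997
grasp_force: 0.0
```

```bash
python3 - <<'E'
from h import *
import pickle
D={n:ctrl.camera(n) for n in("wrist","side")}; pickle.dump(D,open("d2.pkl","wb"))
o=np.zeros((420,1120,3),np.uint8)
for i,n in enumerate(("side","wrist")):
    c=D[n]; o[:,560*i:560*i+560]=c["frame"]; w=cloud(c); h=cv2.cvtColor(c["frame"],cv2.COLOR_BGR2HSV).astype(int)
    m=(brd(h)&(abs(w[...,2]-.048)<.006)&(abs(w[...,0]-.475)<.09)&(abs(w[...,1]+.17)<.075)).astype(np.uint8)
    k,_=cv2.findContours(m,0,cv2.CHAIN_APPROX_NONE); k=[a for a in k if cv2.contourArea(a)>60]
    print(n,[(cv2.contourArea(a),rect(c,a[:,0],.048)) for a in k], rect(c,np.vstack(k)[:,0],.048))
move(431.9,-188.1,23)
cv2.imwrite("pics/slide2.png",cv2.resize(o,(800,300)))
E
```

```text
side [(730.5, [475.6, -170.1, 120.1, 60.1, 21.1]), (61.5, [518.1, -236.0, 96.9, 9.9, 6.5])] [488.7, -198.5, 124.2, 122.5, 21.1]
wrist [(15048.0, [474.5, -170.1, 120.6, 61.0, 20.7]), (1331.0, [516.7, -233.8, 99.6, 6.3, 6.3])] [487.5, -196.9, 125.9, 120.2, 20.8]
t 8.5 tcp [ 417.8 -190.2  167.4] yaw_y -69.49 z [-0.  0. -1.] F [-0.6  1.1 -0.4] g 0.0 0.9963933596754229
tool shift [ 14.    3.  144.4]
```

View pics/slide2.png

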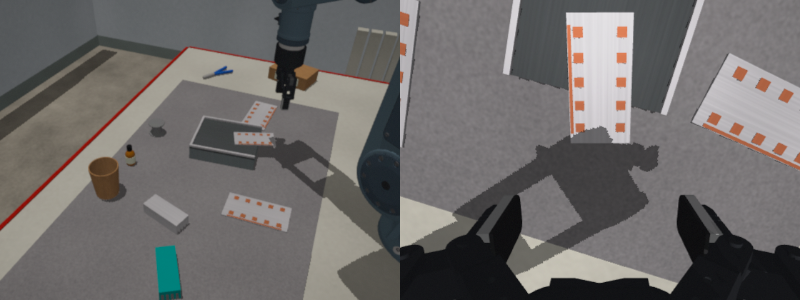

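Both views show the board flat, overhanging about 45 mm at (250,138) left and (600,120) right. The wrist view puts its centre at (475,-170), yaw 20.7°, so I go to grip the overhang.

Emit:
jog_arm(
  series=[
    [[13.7, 1.1, 0, 0, 0, 0, 85], [0, 0, 25, 0, 0, 0, 85], [0, 0, 35, 0, 0, 0, 85], [0, 0, 35, 0, 0, 0, 85], [0, 0, 25, 0, 0, 0, 85], [0, 0, 14, 0, 0, 0, 85], [0, 0, 10, 0, 0, 0, 85], [0, 0, 0, 0, 0, 0, 85], [0, 0, 0, 0, 0, 0, 85], [0, 0, 0, 0, 0, 0, 70]],
  ],
)

```text
time_s: 9.5
eef_pos: [0.4319, -0.187, 0.0245]
eef_rot: [0.001, 0.984, 0.178, 0.001]
wrist_force: [-0.2, 0.2, -0.1]
opening: 0.852
grasp_force: 0.0
```

```bash
python3 - <<'E'
from h import *
st()
o=np.zeros((420,1120,3),np.uint8)
for i,n in enumerate(("side","wrist")):
    c=ctrl.camera(n); f=c["frame"]
    o[:,560*i:560*i+560]=f if i else cv2.resize(f[100:310,200:480],(560,420))
cv2.imwrite("pics/grip.png",cv2.resize(o,(800,300)))
E
```

```text
t 9.5 tcp [ 431.9 -187.    24.5] yaw_y -69.49 z [ 0.002 -0.001 -1.   ] F [-0.2  0.2 -0.1] g 0.0 0.851646777593993
```

View pics/grip.png

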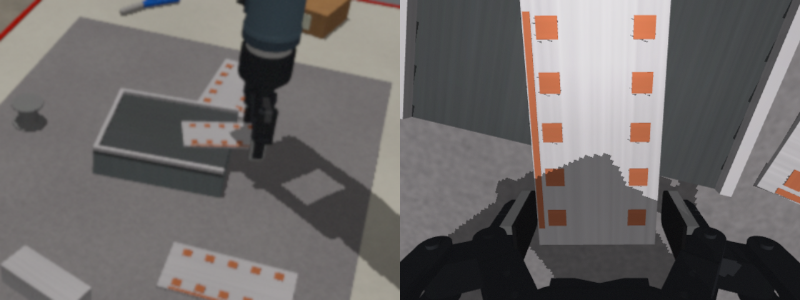

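The fingers straddle the overhang, at wrist (515,225) and (680,225), clear of the plate. I close and lift.

Emit:
jog_arm(
  series=[
    [[0, 0, 0, 0, 0, 0, 62], [0, 0, 0, 0, 0, 0, 58], [0, 0, 0, 0, 0, 0, 50], [0, 0, 0, 0, 0, 0, 50], [0, 0, 0, 0, 0, 0, 50], [0, 0, 0, 0, 0, 0, 50], [0, 0, -2, 0, 0, 0, 50], [0, 0, -3, 0, 0, 0, 50], [0, 0, -5, 0, 0, 0, 50], [0, 0, -10, 0, 0, 0, 50]],
  ],
)

```text
time_s: 10.6
eef_pos: [0.4302, -0.1859, 0.0433]
eef_rot: [-0.001, 0.984, 0.178, -0.001]
wrist_force: [0.9, -0.5, 0.1]
opening: 0.673
grasp_force: 64.0
```

```bash
python3 -c "
from h import *
st()"
```

```text
t 10.6 tcp [ 430.2 -185.9   43.3] yaw_y -69.5 z [-0.002  0.001 -1.   ] F [ 0.9 -0.5  0.1] g 63.99319767951965 0.6733342879788845
```

Emit:
jog_arm(
  series=[
    [[0, 0, -15, 0, 0, 0, 50], [0, 0, -20, 0, 0, 0, 50], [0, 0, -20, 0, 0, 0, 50], [0, 0, -20, 0, 0, 0, 50], [0, 0, -20, 0, 0, 0, 50], [0, 0, -10, 0, 0, 0, 50], [0, 0, 0, 0, 0, 0, 50], [0, 0, 0, 0, 0, 0, 50], [0, 0, 0, 0, 0, 0, 50], [0, 0, 0, 0, 0, 0, 50]],
  ],
)

```text
time_s: 11.6
eef_pos: [0.4303, -0.186, 0.1474]
eef_rot: [-0.001, 0.984, 0.178, -0.001]
wrist_force: [-0.6, 0.4, 0.1]
opening: 0.678
grasp_force: 64.0
```

```bash
cat >> h.py <<'E'
def held(n="wrist",view=None):
    "board in the hand: plane fit from depth in tool frame"
    o,r=st(); c=ctrl.camera(n); w=(cloud(c)-o["eef_pos"])@r*1000
    h=cv2.cvtColor(c["frame"],cv2.COLOR_BGR2HSV).astype(int)
    m=brd(h)&(w[...,0]>-20)&(w[...,0]<125)&(abs(w[...,1])<33)&(abs(w[...,2]+22)<30)
    p=w[m]; A=np.c_[p[:,:2],np.ones(len(p))]; s=np.linalg.lstsq(A,p[:,2],rcond=None)[0]
    print(n,len(p),"slope x,y rad, z0",s.round(4),"rect(tool)",cv2.minAreaRect(p[:,:2].astype(np.float32)),"x max",np.percentile(p[:,0],[0.5,99.5]))
    if view: cv2.imwrite("pics/"+view,c["frame"])
E
python3 -c "
from h import *
held(view='held.png');held('side');held('scene')"
```

```text
t 11.6 tcp [ 430.3 -186.   147.4] yaw_y -69.5 z [-0.002  0.001 -1.   ] F [-0.6  0.4  0.1] g 64.02353882789612 0.6776228478147636
wrist 45111 slope x,y rad, z0 [ 7.40000e-03  4.00000e-03 -2.41181e+01] rect(tool) ((55.534149169921875, -0.0060138702392578125), (60.77864074707031, 90.85194396972656), 88.95193481445312) x max [ 16.25488328 100.03195078]
t 11.65 tcp [ 430.4 -186.1  147.6] yaw_y -69.51 z [-0.001  0.001 -1.   ] F [-0.2  0.1 -0.9] g 64.02386784553528 0.6761229669889884
side 617 slope x,y rad, z0 [ 3.80000e-03 -1.07000e-02 -2.35557e+01] rect(tool) ((59.664466857910156, -0.7604141235351562), (64.73171997070312, 96.67337036132812), 89.0098876953125) x max [ 12.94391014 107.40788805]
t 11.7 tcp [ 430.6 -186.2  147.8] yaw_y -69.5 z [-0.001  0.001 -1.   ] F [ 0.3 -0.4  0.2] g 64.02385711669922 0.6771104233969112
scene 291 slope x,y rad, z0 [ 5.1000e-03  1.6000e-03 -2.4772e+01] rect(tool) ((62.14026641845703, -0.5934410095214844), (60.74797821044922, 93.51785278320312), 88.61123657226562) x max [ 19.2935802  107.18557053]
```

View pics/held.png

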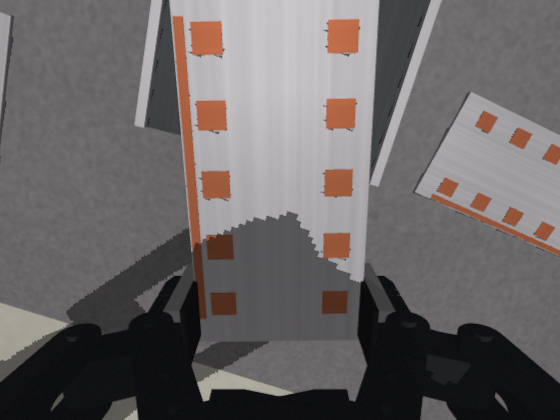

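The wrist view shows the board held square between the fingers at (180,310) and (375,310). The depth fit gives it level within 0.01 rad, with its centre 46.5 mm ahead of the TCP and its underside 21 mm above the tips. I carry it over the heat sink.

Emit:
jog_arm(
  series=[
    [[10.5, -12.8, 0, 0, 0, 0, 50], [21, -25.5, 0, 0, 0, 0, 50], [21, -25.5, 0, 0, 0, 0, 50], [21, -25.5, 0, 0, 0, 0, 50], [21, -25.5, 0, 0, 0, 0, 50], [21, -25.5, 0, 0, 0, 0, 50], [21, -25.5, 0, 0, 0, 0, 50], [21, -25.5, 0, 0, 0, 0, 50], [21, -25.5, 0, 0, 0, 0, 50], [21, -25.5, 0, 0, 0, 0, 50]],
  ],
)

```text
time_s: 12.75
eef_pos: [0.5331, 0.1117, 0.1482]
eef_rot: [-0.0, 0.984, 0.178, -0.0]
wrist_force: [0.7, -0.2, -0.2]
opening: 0.675
grasp_force: 64.0
```

Emit:
jog_arm(
  series=[
    [[21, -25.5, 0, 0, 0, 0, 50], [16, -19.5, 0, 0, 0, 0, 50], [10, -13, 0, 0, 0, 0, 50], [5, -6, 0, 0, 0, 0, 50], [0, 0, 0, 0, 0, 0.133, 50], [0, 0, 0, 0, 0, 0.133, 50], [0, 0, 0, 0, 0, 0.133, 50], [0, 0, 0, 0, 0, 0.133, 50], [0, 0, 0, 0, 0, 0.133, 50], [0, 0, 0, 0, 0, 0, 50]],
  ],
)

```text
time_s: 13.75
eef_pos: [0.5591, 0.1876, 0.1483]
eef_rot: [0.0, 0.988, -0.154, -0.0]
wrist_force: [0.6, -0.3, -0.9]
opening: 0.673
grasp_force: 64.1
```

```bash
python3 - <<'E'
from h import *
held(); held('side'); held('scene'); move(558.9,188.9,60)
# where do board and sink sit, from scene+side
hs=lambda h:(h[...,1]<45)&(h[...,2]>110)
for n in("side","scene"):
    c=ctrl.camera(n); w=cloud(c); h=cv2.cvtColor(c["frame"],cv2.COLOR_BGR2HSV).astype(int)
    m=(abs(w[...,0]-.6)<.1)&(abs(w[...,1]-.175)<.1)
    for z,l in((.17,"board"),(.032,"sink")):
        k=(m&(abs(w[...,2]-z)<.007)); p=w[k][:,:2]*1000
        if len(p)>30: print(n,l,len(p),cv2.minAreaRect(p.astype(np.float32)))
E
```

```text
t 13.75 tcp [559.1 187.6 148.3] yaw_y -107.72 z [-0.001 -0.    -1.   ] F [ 0.6 -0.3 -0.9] g 64.06301021575928 0.6728195952720022
wrist 48041 slope x,y rad, z0 [ 8.40000e-03  3.70000e-03 -2.41619e+01] rect(tool) ((56.5996208190918, -0.42191505432128906), (60.57126235961914, 89.53189086914062), 89.1575927734375) x max [ 15.29308858 100.4566126 ]
t 13.8 tcp [559.1 187.7 148.4] yaw_y -107.49 z [-0. -0. -1.] F [-0.3 -1.4  0.2] g 64.06285285949707 0.6774530207955203
side 475 slope x,y rad, z0 [ 8.50000e-03 -5.70000e-03 -2.34975e+01] rect(tool) ((54.53746795654297, -2.0304222106933594), (107.80229187011719, 61.81385040283203), 0.3959832489490509) x max [  0.91881841 107.56170336]
t 13.85 tcp [559.2 187.8 148.4] yaw_y -107.44 z [-0. -0. -1.] F [-0.2 -0.1 -0.5] g 64.06257033348083 0.6747723644715197
scene 730 slope x,y rad, z0 [ 7.40000e-03  5.30000e-03 -2.48342e+01] rect(tool) ((60.17792892456055, -0.5162525177001953), (60.748878479003906, 93.17594909667969), 88.36548614501953) x max [ 16.92496801 106.27452578]
t 13.9 tcp [559.2 188.  148.4] yaw_y -107.45 z [-0. -0. -1.] F [ 0.4  0.1 -0.2] g 64.06240224838257 0.6757357587913125
tool shift [-0.6 -0.8 88.4]
side board 1114 ((604.6337280273438, 177.3590850830078), (86.47476196289062, 121.969482421875), 75.46253967285156)
side sink 1418 ((581.9451904296875, 194.93707275390625), (83.75105285644531, 177.30068969726562), 49.081085205078125)
scene board 1175 ((607.8896484375, 173.377197265625), (76.66401672363281, 119.655029296875), 66.76001739501953)
scene sink 855 ((582.0157470703125, 194.79981994628906), (82.83295440673828, 176.32379150390625), 50.030662536621094)
```

Emit:
jog_arm(
  series=[
    [[-0.6, -0.8, 0, 0, 0.008, 0, 50], [0, 0, 15, 0, 0, 0, 50], [0, 0, 25, 0, 0, 0, 50], [0, 0, 25, 0, 0, 0, 50], [0, 0, 20, 0, 0, 0, 50], [0, 0, 15, 0, 0, 0, 50], [0, 0, 10, 0, 0, 0, 50], [0, 0, 5, 0, 0, 0, 50], [0, 0, 0, 0, 0, 0, 50], [0, 0, 0, 0, 0, 0, 50]],
  ],
)

```text
time_s: 15.0
eef_pos: [0.5605, 0.1893, 0.0343]
eef_rot: [0.0, 0.988, -0.153, 0.005]
wrist_force: [0.9, -0.2, -2.6]
opening: 0.676
grasp_force: 64.1
```

```bash
python3 - <<'E'
from h import *
held()
o=np.zeros((420,1120,3),np.uint8)
for i,(n,b) in enumerate((("side",(140,230)),("scene",(240,180)))):
    c=ctrl.camera(n); u,v=b; o[:,560*i:560*i+560]=cv2.resize(c["frame"][v:v+135,u:u+180],(560,420),interpolation=cv2.INTER_CUBIC)
cv2.imwrite("pics/over.png",cv2.resize(o,(800,300)))
E
```

```text
t 15.0 tcp [560.5 189.3  34.3] yaw_y -107.6 z [ 0.009 -0.002 -1.   ] F [ 0.9 -0.2 -2.6] g 64.05534982681274 0.6764248373708682
wrist 48573 slope x,y rad, z0 [ 8.2000e-03  3.2000e-03 -2.4136e+01] rect(tool) ((56.37061309814453, -0.3500995635986328), (60.67084884643555, 90.1363754272461), 89.04976654052734) x max [ 14.8698468  100.47817718]
```

View pics/over.png

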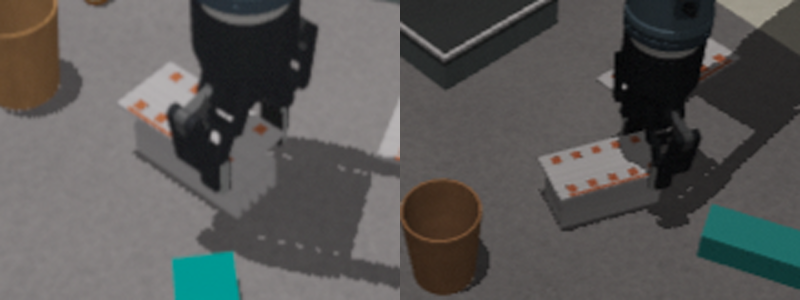

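Both views show the board over the aluminium sink, at (200,100) left and (600,165) right, with a finger on each side. I lower slowly to contact.

Emit:
jog_arm(
  series=[
    [[-1.5, 0, 6, 0, 0, 0, 50], [0, 0, 6, 0, 0, 0, 50], [0, 0, 4, 0, 0, 0, 50], [0, 0, 3, 0, 0, 0, 50], [0, 0, 2, 0, 0, 0, 50], [0, 0, 0.5, 0, 0, 0, 50], [0, 0, 0.5, 0, 0, 0, 50], [0, 0, 0, 0, 0, 0, 50], [0, 0, 0, 0, 0, 0, 50], [0, 0, 0, 0, 0, 0, 50]],
  ],
)

```text
time_s: 16.15
eef_pos: [0.5587, 0.1896, 0.0118]
eef_rot: [0.001, 0.988, -0.153, 0.004]
wrist_force: [-2.6, -0.9, 4.2]
opening: 0.675
grasp_force: 64.4
```

Emit:
jog_arm(
  series=[
    [[0, 0, 0.2, 0, 0, 0, 50], [0, 0, 0, 0, 0, 0, 50], [0, 0, 0, 0, 0, 0, 60], [0, 0, 0, 0, 0, 0, 64], [0, 0, 0, 0, 0, 0, 70], [0, 0, 0, 0, 0, 0, 78], [0, 0, 0, 0, 0, 0, 78], [0, 0, 0, 0, 0, 0, 78], [0, 0, 0, 0, 0, 0, 78], [0, 0, 0, 0, 0, 0, 78]],
  ],
)

```text
time_s: 17.15
eef_pos: [0.5585, 0.1896, 0.0113]
eef_rot: [0.001, 0.988, -0.153, 0.004]
wrist_force: [-1.1, -0.0, 0.2]
opening: 0.911
grasp_force: 0.0
```

Emit:
jog_arm(
  series=[
    [[0, 0, -5, 0, 0, 0, 78], [0, 0, -10, 0, 0, 0, 78], [0, 0, -15, 0, 0, 0, 78], [0, 0, -30, 0, 0, 0, 78], [0, 0, -35, 0, 0, 0, 78], [0, 0, -35, 0, 0, 0, 78], [-35, 0, 0, 0, 0, 0, 78], [-35, 0, 0, 0, 0, 0, 78], [-30, 0, 0, 0, 0, 0, 78], [0, 0, 0, 0, 0, 0, 78]],
  ],
)

```text
time_s: 18.15
eef_pos: [0.4591, 0.2212, 0.1414]
eef_rot: [0.001, 0.988, -0.152, 0.004]
wrist_force: [-0.1, -0.7, 0.2]
opening: 0.913
grasp_force: 0.0
```

```bash
python3 - <<'E'
from h import *
st()
for n in("wrist","side","scene"):
    c=ctrl.camera(n); w=cloud(c); h=cv2.cvtColor(c["frame"],cv2.COLOR_BGR2HSV).astype(int)
    if n=="side": cv2.imwrite("pics/end.png",c["frame"])
    near=(abs(w[...,0]-.603)<.08)&(abs(w[...,1]-.175)<.06)
    m=(brd(h)&near&(abs(w[...,2]-.035)<.005)).astype(np.uint8)
    k,_=cv2.findContours(m,0,cv2.CHAIN_APPROX_NONE); k=max(k,key=cv2.contourArea)
    p=w[m>0]; s=np.linalg.lstsq(np.c_[p[:,:2],np.ones(len(p))],p[:,2],rcond=None)[0]
    print(n,rect(c,k[:,0],.035),"z",np.median(p[:,2]).round(4),"slope",s[:2].round(3))
    q=w[near&(w[...,2]>.004)&(w[...,2]<.028)][:,:2]*1000
    if len(q)>30: print("  sink side pts",len(q),cv2.minAreaRect(q.astype(np.float32)))
E
```

```text
t 18.15 tcp [459.1 221.2 141.4] yaw_y -107.47 z [ 0.007 -0.002 -1.   ] F [-0.1 -0.7  0.2] g 0.0 0.9127433580402764
wrist [563.6, 188.0, 60.3, 37.5, 72.6] z 0.0359 slope [0.001 0.002]
side [603.7, 177.2, 121.9, 61.7, -17.0] z 0.0355 slope [ 0.001 -0.003]
  sink side pts 373 ((603.2885131835938, 173.73187255859375), (116.73365020751953, 155.97067260742188), 85.18185424804688)
scene [602.7, 174.8, 119.2, 60.2, -17.3] z 0.0367 slope [0.003 0.005]
  sink side pts 405 ((603.62158203125, 174.45828247070312), (159.20925903320312, 118.84246063232422), 0.5501950979232788)
```

View pics/end.png

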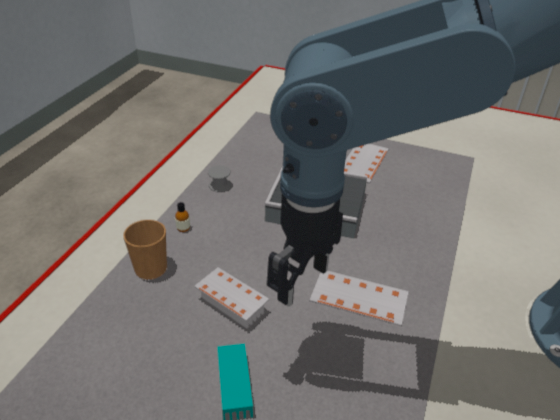

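The side view shows the board lying flat on the aluminium sink at (232,293), centred within about 2 mm at yaw -17.2° against the sink's -17.6°. The gripper is clear and the cup, bottle and spool look untouched, so I hand in.

```bash
python3 -c "
from h import *
print(ctrl.hand_in())"
```

```text
the job is handed in; nothing more can be done
None
```

The job is handed in (no verdict was returned): the board lies flat on the aluminium heat sink, pads up, measured within about 2 mm and 0.5° of centred, with the gripper clear and 18 s of the 48 s used.

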